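# Check the two hand levers of the rinse bench

### The arm

A 6-joint arm with a two-finger parallel gripper is mounted at the origin on the work surface. World frame = base frame: x ahead of the robot, y to its left, z up, the work surface at z = 0. Lengths are in m, angles in rad, forces in N, time in s.
With the tool pointing down it reaches from about 0.15 to 0.775 m from the base axis. Payload 6.1 kg.
Tool frame: the origin (TCP) lies midway between the tips of the shut fingers; the grasp point (between the pads) lies 19 mm behind it; z points along the fingers, y is the direction in which the jaws open and shut (so a half turn about z gives the same grasp; the last joint's range is limited). The gripper opens to 85 mm and grips with 20 to 120 N. Pads are 22 mm wide; open, the fingers measure 114 mm over their backs; the gripper's body (76 mm by 85 mm) begins 54 mm behind the grasp point. The pads swing forward as they close: fully open they stand 13 mm farther back than shut.
Start: joints at [1.182, 0.126, -0.04, 1.405, 0, 1.571], TCP at [0.199, 0.486, 0.231] pointing down, gripper open.
Joint ranges: [-2.72, 2.72], [-0.95, 1.95], [-1.27, 1.35], [-1.78, 2.02], [-1.46, 1.47], [-3.14, 3.14]. Speed limits (rad/s): [2.39, 2.39, 3.01, 3.14, 3.14, 3.14].

### API

Orientations are given as a 3x3 rotation matrix whose columns are the frame's x, y, z axes.
In Python, from plant import robot, vision gives the robot as it stands.
- The arm moves only by the tool move_arm, never from a script. Its argument "commands" is one flat list of numbers, 6 for each row, row after row: the shift along the tool's x, y, z in cm, then the turn, a rotation vector about the tool's x, y, z in rad. In form: [dx, dy, dz, rx, ry, rz, dx, dy, dz, rx, ry, rz, ...]. A call has 1 to 8 rows; each row shifts and turns the commanded pose from where the row before left it, along the tool's axes as they then stand; what a row does not reach is not made up. A row lasts 1/12 s, in which the tool goes at most 41.7 mm and 7.16 degrees, less where a joint would pass 70% of its speed; a pose out of reach is approached as far as the arm can. A call is refused whole if a number of a shift passes 4.17 or a number of a turn 0.125, either way. A call with a gripper value outside its range is refused whole. "fingers" is the opening, from 0 (shut) to 1 (fully open), set as the call begins (left out, the last holds). The fingers move at their own pace and stop on an object; "force" is the grip in N (left out, the last holds). Time passes only in rows, so rows that do not move let the fingers close. It gives the time, the measured TCP pose, the force and the opening at its end, in the units of the state.
- robot.read_state(): the state, without advancing time (a new reading comes with each control period).
- vision.get_image(name): name is "scene" or "top" or "wrist"; returns a dict with "img" (480x640x3 uint8, red, green, blue), "vfov" (degrees; the focal length in pixels is half the picture's height over the tangent of half this angle, whatever the lens; pixels are square), "cx", "cy" (the principal point, pixels), "k1" (the pictures are not rectified: a ray, as slopes to the right and down, at radius r is drawn at 1 + k1 r^2 times it, then the intrinsics apply), "R" (3x3) and "t" (3): a world point X has camera coordinates R X + t; the wrist camera has in their place "hand_eye" (4x4, takes a point from camera to tool coordinates, whose origin is the TCP and whose axes are the flange's). Camera axes: x right, y down, z forward; pixel columns grow to the right and rows downward; lengths in m; the calibration is good to about 2 mm. A picture is of the moment at which its call begins: read the wrist's pose just before it. There is no depth.
- robot.finish_job(): hands the job in, once; it reports no verdict.
The state is a dict: "time": time; "qpos": joint angles; "dq": joint speeds; "effort": joint torques, N m; "position": TCP position; "orientation": TCP orientation; "ft_force": force on the tool from outside, world axes, zero at the start; "wrist_torque": the same for the moment, N m; "finger_gap": finger opening in m.
Only numpy, scipy, OpenCV 4.12 (cv2) and the standard library are available. Lean on these libraries where they do the work, as an engineer would, in place of code of your own. Each camera call takes 0.05 s, during which the arm holds its last target. There are 200 camera calls.

### The job

Check the two hand levers on the rinse bench, first the long one and then the short one: with the backs (outside) of the fingers, press the lever in towards its bar until it comes firmly up against its stop, hold it there for a good second, then let it spring all the way out before going on to the next. Press from the front only, without forcing it (some 15 N is plenty): grip or hook nothing, do not touch the bars, and leave every loose thing where it stands. Finish clear of everything with both levers out.

Things in the scene. Friction and masses are not known exactly. Their poses are not given: they have to be found in the camera images.
- long_stand: long-lever unit, bolted down: aluminium plate 130 x 240 x 12 mm, black grip bar on two posts, long lever on the robot's side of it. Origin under the plate (x -60..70, y -120..120 mm); z up, y along the bar, x = pressing direction. Bar axis x 30, z 110 mm. Upright pivot at x -10, y 90 mm over a grey block; lever runs to -y. Unit 124 mm high; below the lever nothing over 55 mm
- long_lever (a joint): angle of the long lever in rad: 0 = sprung fully out, grows as it is pressed in towards the bar, 0.3 = hard against its built-in stop; there the lever is parallel to the bar and leaves a gap of about 22 mm to the bar. A return spring pushes it out: about 3 N at the pressing point to start it, 7 N just before the stop, then it is solid
- long_pad (a point): pressing point: on the lever's front face (the face away from the bar), 135 mm from the pivot, at mid-height of the lever (110 mm above the table). It moves with the lever. The lever is a flat metal blade 170 mm long from the pivot, 12 mm thick and 24 mm tall (98 to 122 mm above the table)
- long_pad_in (a point): fixed point in the unit: where long_pad lies when the lever is against its stop (x = -17 mm, y = -45 mm, z = 110 mm in the unit's frame)
- long_bar: the fixed grip bar of the long-lever unit (part of it; steel core with a black rubber sleeve, 26 mm thick); its frame is that of long_stand; not to be touched
- long_back: the dark rear strip of the long lever, on the face towards the bar (5 mm thick, 18 mm tall), moving with the lever; origin on the pivot axis; not to be touched
- short_stand: short-lever unit, bolted down: aluminium plate 130 x 180 x 12 mm, black grip bar on two posts, short lever on the robot's side of it. Origin under the plate (x -60..70, y -90..90 mm); z up, y along the bar, x = pressing direction. Bar axis x 30, z 110 mm. Upright pivot at x -10, y -60 mm over a grey block; lever runs to +y. Unit 124 mm high; below the lever nothing over 55 mm
- short_lever (a joint): angle of the short lever in rad: 0 = sprung fully out, grows as it is pressed in towards the bar, 0.42 = hard against its built-in stop; there the lever is parallel to the bar and leaves a gap of about 22 mm to the bar. A return spring pushes it out: about 3 N at the pressing point to start it, 7.5 N just before the stop, then it is solid
- short_pad (a point): pressing point: on the lever's front face (the face away from the bar), 85 mm from the pivot, at mid-height of the lever (110 mm above the table). It moves with the lever. The lever is a flat metal blade 110 mm long from the pivot, 12 mm thick and 24 mm tall (98 to 122 mm above the table)
- short_pad_in (a point): fixed point in the unit: where short_pad lies when the lever is against its stop (x = -17 mm, y = 25 mm, z = 110 mm in the unit's frame)
- short_bar: the fixed grip bar of the short-lever unit (part of it; steel core with a black rubber sleeve, 26 mm thick); its frame is that of short_stand; not to be touched
- short_back: the dark rear strip of the short lever, on the face towards the bar (5 mm thick, 18 mm tall), moving with the lever; origin on the pivot axis; not to be touched
- adapter: bystander: loose brass hose adapter, 28 mm across, 42 mm tall, standing on the long unit's base plate; origin under its centre
- collar: bystander: loose steel collar, 38 mm across, 22 mm tall, on the short unit's base plate; origin under its centre
- beaker: bystander: glass beaker, 60 mm across, 70 mm tall, between or in front of the units; origin under its centre
- wrench: bystander: steel wrench 160 mm long lying on the table between the units; origin on its underside
- driver: bystander: screwdriver 180 mm long with a black handle lying near the robot; origin on its underside
- dish: bystander: shallow steel dish, 80 mm across, 16 mm tall, near the robot; origin under its centre
- sample: bystander: amber sample bottle, 52 mm across, 120 mm tall, beyond the units; origin under its centre

How it is judged:
On the way, in this order (a step that is already met when the one before it is completed fails the run):
1. the long lever is pressed in against its stop by the fingers and held for 0.6 s, the short one left out (value of joint long_lever above 0.28 rad and value of joint short_lever below 0.06 rad and contact force between the fingers and long_stand above 2 N and contact force between the fingers and short_stand below 1 N), for 0.6 s.
2. the long lever is let go and has sprung out, the short one still out (value of joint long_lever below 0.04 rad and value of joint short_lever below 0.06 rad and contact force between the fingers and long_stand below 0.5 N), for 0.1 s.
3. the short lever is pressed in against its stop by the fingers and held for 0.6 s, the long one left out (value of joint short_lever above 0.39 rad and value of joint long_lever below 0.06 rad and contact force between the fingers and short_stand above 2 N and contact force between the fingers and long_stand below 1 N), for 0.6 s.
At the end, for the whole second after the job is handed in: both levers sprung out again (within 0.04 rad), every loose thing within 25 mm of where it started (value of joint each of long_lever, short_lever below 0.04 rad and distance of each of adapter, collar, beaker, wrench, driver, dish, sample from where it was at the start of the episode below 0.025 m); the robot touches nothing.
It fails at once if the robot pushes on a grip bar (over 2 N) (contact force between any of the fingers, the arm and long_bar above 2 N or contact force between any of the fingers, the arm and short_bar above 2 N).
It fails at once if a lever is gripped or hooked: the robot pushes on its rear strip (over 2 N) (contact force between any of the fingers, the arm and long_back above 2 N or contact force between any of the fingers, the arm and short_back above 2 N).
It fails at once if a lever unit is forced: more than 45 N on it (contact force between any of the fingers, the arm and long_stand above 45 N or contact force between any of the fingers, the arm and short_stand above 45 N).
It fails at once if both levers pressed at once (value of joint each of long_lever, short_lever above 0.1 rad).
It fails at once if a loose thing is lifted, tipped over or pushed more than 25 mm (distance of any of adapter, collar, beaker, wrench, driver, dish, sample from where it was at the start of the episode above 0.025 m or angle between any of adapter, collar, beaker, dish, sample's own z axis and vertical above 0.5 rad).
It also fails if it takes over 64 s, if anything falls off the work surface, if the arm or the gripper's body presses on something with over 40 N, if the wrist force passes 120 N, or if a joint passes its speed limit or range.

## Working session

There is one attempt and no reset: what is moved stays moved. The work goes in short steps, Python scripts to look and compute and a tool call to move; the robot and the scene stay as the last step left them, time stands still between calls to the robot, and variables do not carry over. Pictures are saved under pics/ and viewed, about 8 in all and at most 12, crops included, and the job is handed in when it is done.

Besides the shell and the picture viewer there is one more tool, called after ">>>" in YAML: its name, and indented under it one key for each argument. move_arm: Moves the arm, as the interface text tells. Its arguments: {"type":"object","properties":{"commands":{"type":"array"},"fingers":{"type":"number"},"force":{"type":"number"}},"required":["commands"]}

```bash
mkdir -p pics; cat > h.py <<'E'
import numpy as np, cv2
from plant import robot, vision
def ray(im,u,v,Rw=None,tw=None):
    h=im["img"].shape[0]; f=h/2/np.tan(np.radians(im["vfov"])/2)
    d=np.array([(u-im["cx"])/f,(v-im["cy"])/f]); p=d.copy()
    for _ in range(20): p=d/(1+im["k1"]*(p@p))
    R=np.array(im["R"]);t=np.array(im["t"])
    return -R.T@t, R.T@np.array([p[0],p[1],1])
def onz(im,u,v,z):
    c,d=ray(im,u,v); return c+d*(z-c[2])/d[2]
def proj(im,X):
    h=im["img"].shape[0]; f=h/2/np.tan(np.radians(im["vfov"])/2)
    c=np.array(im["R"])@X+np.array(im["t"]); p=c[:2]/c[2]; p=p*(1+im["k1"]*(p@p))
    return p*f+[im["cx"],im["cy"]]
def save(n,im): cv2.imwrite(f"pics/{n}.png",im["img"][:,:,::-1])
E
python3 - <<'E'
from h import *
for n in("top","scene"):
    im=vision.get_image(n); save(n+"0",im); print(n,im["vfov"],im["k1"],-np.array(im["R"]).T@im["t"])
s=robot.read_state(); print(s["time"],s["position"],s["orientation"],s["finger_gap"],s["ft_force"])
E
```

```text
top 49.46708318591937 -0.08749678706118776 [ 0.51148897 -0.02352558  1.0612153 ]
scene 57.13453722033279 -0.08020123555198391 [1.12345261 0.3171377  0.59778965]
0.1 [0.19889587 0.48546542 0.23060592] [[-9.25363013e-01  3.79081814e-01 -5.22651931e-04]
 [ 3.79082174e-01  9.25362066e-01 -1.32366062e-03]
 [-1.81333993e-05 -1.42299461e-03 -9.99998987e-01]] 0.08566255552637278 [ 0.75165972 -0.28844631  0.48814413]
```

View pics/top0.png

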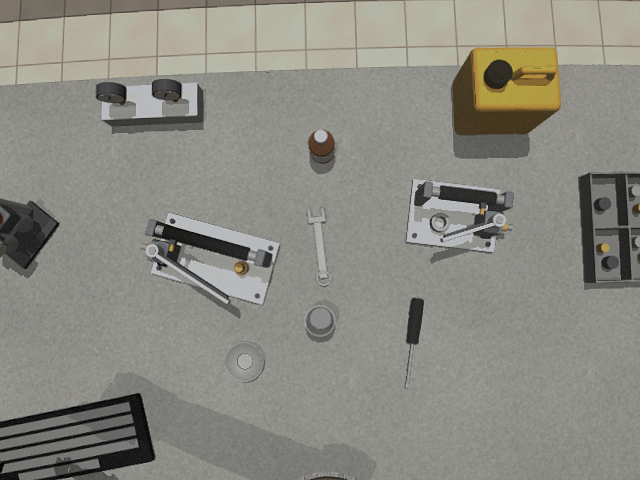

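View pics/scene0.png

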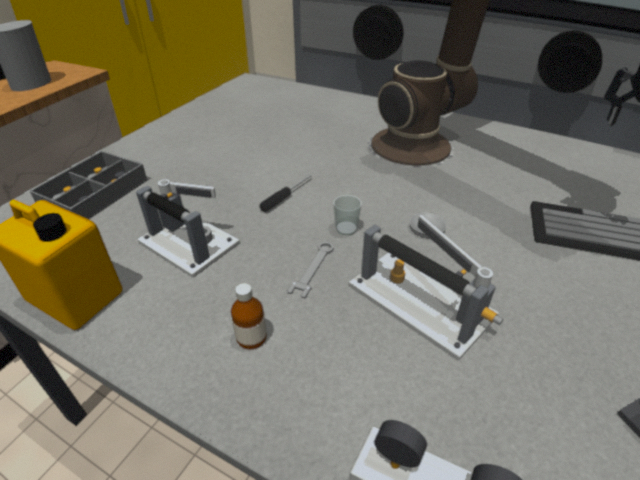

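The top view (up = +x, left = +y) shows the long unit with plate corners near (172,213), (280,242), (264,304) and (152,272), and its lever from pivot (152,250) to tip (228,300). The short unit's plate is near (412,180) to (495,252), with its lever from pivot (500,220) to tip (443,240). The beaker is at (320,320) and the dish at (245,362). Next I'll zoom in on the two units.

```bash
python3 - <<'E'
from h import *
im=cv2.imread("pics/top0.png")
a=cv2.resize(im[200:320,135:285],None,fx=4,fy=4,interpolation=cv2.INTER_CUBIC)
b=cv2.resize(im[165:265,395:520],None,fx=4,fy=4,interpolation=cv2.INTER_CUBIC)
o=np.zeros((480+0,1100,3),np.uint8); o[:480,:600]=a; o[:400,600:1100]=b
o=cv2.resize(o,(800,349)); 
cv2.imwrite("pics/a.png",a);cv2.imwrite("pics/b.png",b)
E
```

```text
(no output)
```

View pics/a.png

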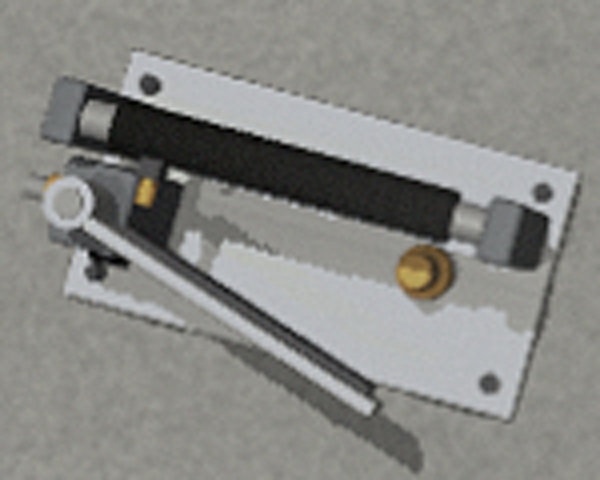

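View pics/b.png

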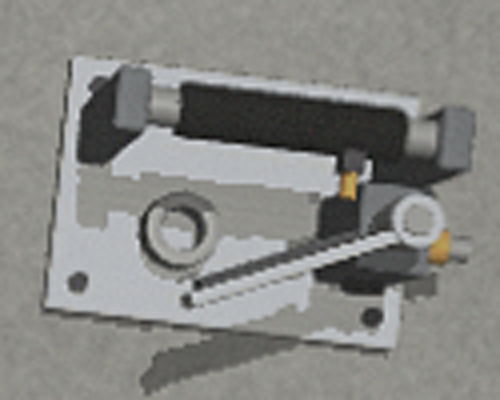

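The crops give plate corners for the long unit at crop (135,52), (580,175), (512,420), (66,293), with the pivot ring at (68,202). For the short unit they are (73,57), (45,308), (390,350), with the ring at (418,217). The adapter and collar sit behind the levers.

```bash
cat > fit.py <<'E'
from h import *
import json
im=vision.get_image("top")
def fit(P,L):
    P=np.array(P);L=np.array(L);pm=P.mean(0);lm=L.mean(0);p=P-pm;l=L-lm
    th=np.arctan2((l[:,0]*p[:,1]-l[:,1]*p[:,0]).sum(),(l*p).sum())
    R=np.array([[np.cos(th),-np.sin(th)],[np.sin(th),np.cos(th)]]); t=pm-R@lm
    print("res mm",np.round(1000*(P-(L@R.T+t)),1).tolist()); return th,R,t
def px(c,o): return (c[0]+.5)/4-.5+o[0],(c[1]+.5)/4-.5+o[1]
U={}
for n,o,cs,L,ring,piv,sgn,r,a in(
 ("long",(135,200),[(135,52),(580,175),(512,420),(66,293)],[(.07,.12),(.07,-.12),(-.06,-.12),(-.06,.12)],(68,202),(-.01,.09),-1,.135,.3),
 ("short",(395,165),[(73,57),(45,308),(390,350)],[(.07,.09),(-.06,.09),(-.06,-.09)],(418,217),(-.01,-.06),1,.085,.42)):
    P=[onz(im,*px(c,o),.012)[:2] for c in cs]
    P.append(onz(im,*px(ring,o),.124)[:2]); L=L+[piv]
    th,R,t=fit(P,L); print(n,"th",th,"t",t)
    w=lambda l:(R@np.array(l)+t)
    out=np.array(piv)+ r*np.array([-np.sin(a),sgn*np.cos(a)])+.007*np.array([-np.cos(a),-sgn*np.sin(a)])
    pin=np.array([-.017,piv[1]+sgn*r])
    print(" pad out",w(out),"pad in",w(pin)," pressdir",R[:,0], "radius",np.hypot(*w(pin)))
    U[n]=dict(th=th,t=t.tolist(),out=w(out).tolist(),pin=w(pin).tolist())
json.dump(U,open("u.json","w"))
for n,u,v,z in(("beaker",320,320,.07),("dish",245,362,.016),("driver h",415,320,.015),("driver tip",407,387,.005)):print(n,onz(im,u,v,z)[:2])
E
python3 fit.py
```

```text
res mm [[-1.2, -0.6], [-0.8, 0.9], [0.9, -0.0], [0.4, -1.3], [0.7, 1.1]]
long th -0.2958618190359487 t [0.55398583 0.21625975]
 pad out [0.48910245 0.19745876] pad in [0.52460407 0.17817154]  pressdir [ 0.95655122 -0.29156433] radius 0.5540347689308471
res mm [[-1.3, -1.0], [-0.2, -1.0], [0.0, 2.7], [1.5, -0.7]]
short th -0.14583760989415626 t [ 0.62840633 -0.26987222]
 pad out [ 0.58004169 -0.24785181] pad in [ 0.61521983 -0.24266714]  pressdir [ 0.98938453 -0.1453212 ] radius 0.6613492104651479
beaker [0.43356165 0.0026255 ]
dish [0.3486653  0.15650399]
driver h [ 0.42427359 -0.18579485]
driver tip [ 0.28922427 -0.16732195]
```

>>> move_arm:
  commands: [0, 0, 0, 0, 0, 0.123, 0, 0, 0, 0, 0, 0.123, 0, 0, 0, 0, 0, 0.123, 0, 0, 0, 0, 0, 0.123, 0, 0, 0, 0, 0, 0.123, 0, 0, 0, 0, 0, 0.123]
  fingers: 0

```text
time: 0.65
position: [0.1989, 0.4856, 0.231]
orientation: [[-0.424, 0.906, -0.0], [0.906, 0.424, -0.001], [-0.0, -0.001, -1.0]]
ft_force: [-0.6, 0.3, 0.5]
finger_gap: 0.0126
```

>>> move_arm:
  commands: [0, 0, 0, 0, 0, 0.123, 0, 0, 0, 0, 0, 0.123, 0, 0, 0, 0, 0, 0.123, 0, 0, 0, 0, 0, 0.123, 0, 0, 0, 0, 0, 0.123, 0, 0, 0, 0, 0, 0.123, 0, 0, 0, 0, 0, 0, 0, 0, 0, 0, 0, 0]

```text
time: 1.32
position: [0.199, 0.4857, 0.2311]
orientation: [[0.287, 0.958, -0.0], [0.958, -0.287, -0.0], [-0.0, -0.0, -1.0]]
ft_force: [0.1, 0.3, -0.2]
finger_gap: 0.0002
```

>>> move_arm:
  commands: [-2.5, 3.5, 0, 0, 0, 0, -2.5, 3.5, 0, 0, 0, 0, -2.5, 3.5, 0, 0, 0, 0, -2.5, 3.5, 0, 0, 0, 0, -2.5, 3.5, 0, 0, 0, 0, -2.5, 3.5, 0, 0, 0, 0, -2.5, 3.5, 0, 0, 0, 0, -2.4, 3.5, 0, 0, 0, 0]

```text
time: 1.98
position: [0.4038, 0.2204, 0.2315]
orientation: [[0.286, 0.958, 0.0], [0.958, -0.286, 0.0], [0.0, 0.0, -1.0]]
ft_force: [0.6, 1.3, 0.3]
finger_gap: 0.0002
```

>>> move_arm:
  commands: [0, 3, 0, 0, 0, 0, 0, 0, 0, 0, 0, 0, 0, 0, 0, 0, 0, 0]

```text
time: 2.23
position: [0.4327, 0.2126, 0.2309]
orientation: [[0.29, 0.957, -0.001], [0.957, -0.29, -0.0], [-0.0, -0.001, -1.0]]
ft_force: [-0.6, 0.3, 0.1]
finger_gap: 0.0003
```

>>> move_arm:
  commands: [-0.6, 0, 3, 0, 0, 0, 0, 0, 3.5, 0, 0, 0, 0, 0, 3.5, 0, 0, 0, 0, 0, 3, 0, 0, 0, 0, 0, 1.6, 0, 0, 0, 0, 0, 0, 0, 0, 0, 0, 0, 0, 0, 0, 0]

```text
time: 2.82
position: [0.4288, 0.2082, 0.0851]
orientation: [[0.287, 0.958, -0.002], [0.958, -0.287, -0.001], [-0.001, -0.002, -1.0]]
ft_force: [0.2, 1.7, 0.1]
finger_gap: 0.0
```

```bash
python3 - <<'E'
from h import *
im=vision.get_image("scene"); save("s1",im); t=vision.get_image("top")
a=cv2.resize(im["img"][150:370,320:540],(560,560)); b=cv2.resize(t["img"][200:340,120:180+140],None,fx=3,fy=3)
cv2.imwrite("pics/s1c.png",a[:,:,::-1])
s=robot.read_state(); print(s["position"],s["ft_force"],s["time"],proj(im,s["position"]))
E
```

```text
[0.43051821 0.20871875 0.08691662] [1.30613388 0.15338243 1.12145447] 2.9167 [445.11145906 223.26742551]
```

View pics/s1c.png

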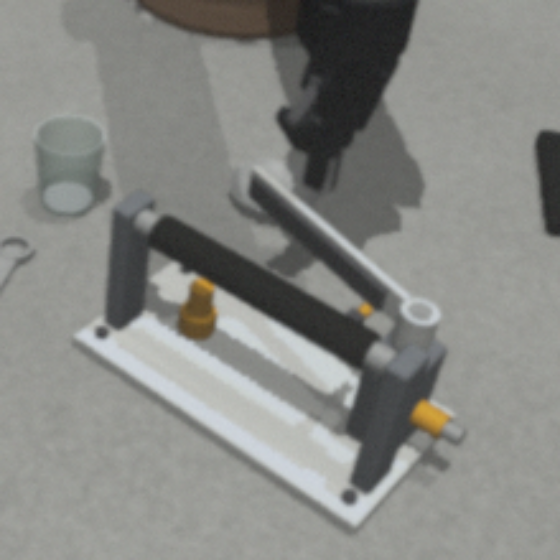

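The crop shows the shut fingers in front of the long lever near its free half, with nothing between them. I'll start the press.

>>> move_arm:
  commands: [0, 1, 0, 0, 0, 0, 0, 1, 0, 0, 0, 0, 0, 1, 0, 0, 0, 0, 0, 1, 0, 0, 0, 0, 0, 0.8, 0, 0, 0, 0, 0, 0.7, 0, 0, 0, 0, 0, 0, 0, 0, 0, 0]

```text
time: 3.5
position: [0.4833, 0.1912, 0.0848]
orientation: [[0.291, 0.957, -0.002], [0.957, -0.291, -0.0], [-0.001, -0.001, -1.0]]
ft_force: [-4.0, 0.7, 1.6]
finger_gap: -0.0
```

>>> move_arm:
  commands: [0, 0.5, 0, 0, 0, 0, 0, 0.5, 0, 0, 0, 0, 0, 0.5, 0, 0, 0, 0, 0, 0, 0, 0, 0, 0, 0, 0, 0, 0, 0, 0]

```text
time: 3.92
position: [0.4957, 0.1871, 0.0845]
orientation: [[0.29, 0.957, -0.003], [0.957, -0.29, -0.001], [-0.002, -0.003, -1.0]]
ft_force: [-6.6, -0.3, 0.2]
finger_gap: -0.0002
```

>>> move_arm:
  commands: [0, 0.5, 0, 0, 0, 0, 0, 0.4, 0, 0, 0, 0, 0, 0.2, 0, 0, 0, 0, 0, 0, 0, 0, 0, 0, 0, 0, 0, 0, 0, 0]

```text
time: 4.33
position: [0.5057, 0.1835, 0.0844]
orientation: [[0.29, 0.957, -0.004], [0.957, -0.29, -0.002], [-0.003, -0.003, -1.0]]
ft_force: [-7.6, -3.0, 1.5]
finger_gap: 0.0
```

>>> move_arm:
  commands: [0, 0.2, 0, 0, 0, 0, 0, 0.2, 0, 0, 0, 0, 0, 0, 0, 0, 0, 0, 0, 0, 0, 0, 0, 0]

```text
time: 4.67
position: [0.5093, 0.1822, 0.0844]
orientation: [[0.29, 0.957, -0.004], [0.957, -0.29, -0.002], [-0.003, -0.003, -1.0]]
ft_force: [-8.5, -3.2, 1.5]
finger_gap: -0.0001
```

>>> move_arm:
  commands: [0, 0.2, 0, 0, 0, 0, 0, 0, 0, 0, 0, 0, 0, 0, 0, 0, 0, 0]

```text
time: 4.92
position: [0.5111, 0.1816, 0.0844]
orientation: [[0.29, 0.957, -0.004], [0.957, -0.29, -0.002], [-0.003, -0.004, -1.0]]
ft_force: [-8.6, -3.4, 1.7]
finger_gap: 0.0001
```

>>> move_arm:
  commands: [0, 0.15, 0, 0, 0, 0, 0, 0, 0, 0, 0, 0, 0, 0, 0, 0, 0, 0]

```text
time: 5.17
position: [0.5118, 0.1813, 0.0844]
orientation: [[0.29, 0.957, -0.005], [0.957, -0.29, -0.002], [-0.003, -0.005, -1.0]]
ft_force: [-11.2, -2.2, 3.1]
finger_gap: 0.0001
```

>>> move_arm:
  commands: [0, 0.15, 0, 0, 0, 0, 0, 0, 0, 0, 0, 0, 0, 0, 0, 0, 0, 0]

```text
time: 5.42
position: [0.5118, 0.1813, 0.0844]
orientation: [[0.289, 0.957, -0.008], [0.957, -0.289, -0.001], [-0.003, -0.008, -1.0]]
ft_force: [-16.3, -1.6, 6.3]
finger_gap: 0.0001
```

Solid stop at about 16 N, with no further advance. I'll hold for over a second and check the lever in the top view.

>>> move_arm:
  commands: [0, 0, 0, 0, 0, 0, 0, 0, 0, 0, 0, 0, 0, 0, 0, 0, 0, 0, 0, 0, 0, 0, 0, 0, 0, 0, 0, 0, 0, 0, 0, 0, 0, 0, 0, 0, 0, 0, 0, 0, 0, 0, 0, 0, 0, 0, 0, 0]

```text
time: 6.08
position: [0.5119, 0.1813, 0.0844]
orientation: [[0.289, 0.957, -0.008], [0.957, -0.289, -0.001], [-0.003, -0.007, -1.0]]
ft_force: [-15.0, -0.8, 5.4]
finger_gap: -0.0
```

>>> move_arm:
  commands: [0, 0, 0, 0, 0, 0, 0, 0, 0, 0, 0, 0, 0, 0, 0, 0, 0, 0, 0, 0, 0, 0, 0, 0, 0, 0, 0, 0, 0, 0, 0, 0, 0, 0, 0, 0]

```text
time: 6.58
position: [0.5119, 0.1813, 0.0844]
orientation: [[0.289, 0.957, -0.008], [0.957, -0.289, -0.001], [-0.003, -0.007, -1.0]]
ft_force: [-15.4, -0.5, 6.1]
finger_gap: -0.0001
```

```bash
python3 - <<'E'
from h import *
im=vision.get_image("scene"); 
cv2.imwrite("pics/s2c.png",cv2.resize(im["img"][150:370,320:540],(560,560))[:,:,::-1])
s=robot.read_state(); print(s["position"],s["ft_force"],s["time"])
E
```

```text
[0.51185107 0.18125207 0.08436161] [-14.84997927  -0.6365201    5.55002651] 6.6333
```

View pics/s2c.png

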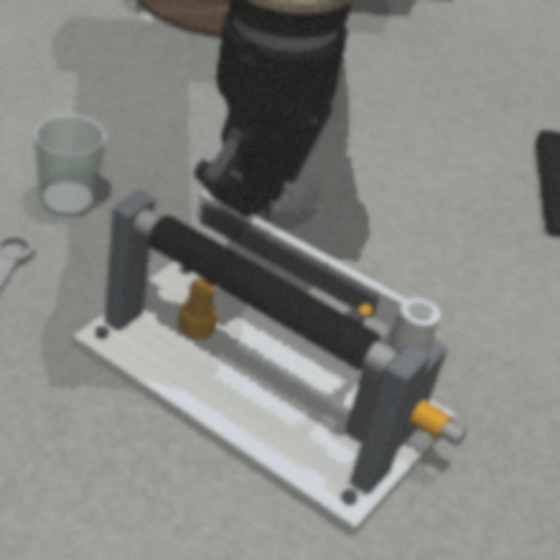

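The long lever is parallel to the bar, with the gap visible and the fingers only on the front. Now I'll release it slowly and back off.

>>> move_arm:
  commands: [0, -0.5, 0, 0, 0, 0, 0, -1, 0, 0, 0, 0, 0, -1, 0, 0, 0, 0, 0, -1, 0, 0, 0, 0, 0, -1, 0, 0, 0, 0, 0, -1.5, 0, 0, 0, 0, 0, -1.5, 0, 0, 0, 0, 0, -1.5, 0, 0, 0, 0]

```text
time: 7.3
position: [0.429, 0.2079, 0.0854]
orientation: [[0.29, 0.957, 0.001], [0.957, -0.29, -0.001], [-0.0, 0.001, -1.0]]
ft_force: [-0.6, 0.4, 0.1]
finger_gap: 0.0
```

>>> move_arm:
  commands: [0, 0, 0, 0, 0, 0, 0, 0, 0, 0, 0, 0, 0, 0, 0, 0, 0, 0, 0, 0, -3, 0, 0, 0, 0, 0, -4, 0, 0, 0, 0, 0, -4, 0, 0, 0, 0, 0, 0, 0, 0, 0]

```text
time: 7.88
position: [0.4335, 0.209, 0.203]
orientation: [[0.29, 0.957, 0.01], [0.957, -0.29, 0.005], [0.007, 0.008, -1.0]]
ft_force: [0.4, 0.6, 0.4]
finger_gap: 0.0001
```

```bash
python3 - <<'E'
from h import *
import json
U=json.load(open("u.json"))
a=cv2.imread("pics/top0.png").astype(int)
im=vision.get_image("top"); b=im["img"][:,:,::-1].astype(int); save("t2",im)
# long lever tip area difference against the start
print("tip diff",np.abs(a-b)[270:305,195:235].mean())
im2=vision.get_image("scene"); save("s3",im2); c=cv2.imread("pics/scene0.png").astype(int); d=im2["img"][:,:,::-1].astype(int)
print("scene diff lever",np.abs(c-d)[250:275,450:485].mean(),np.abs(c-d)[255:300,385:410].mean())
s=robot.read_state(); p=np.array(s["position"]);R=np.array(s["orientation"]); print(p,s["ft_force"],s["time"])
u=U["short"]; th=u["th"]; y=np.array([np.cos(th),np.sin(th)]); x=np.array([-y[1],y[0]])
print("turn",-(th-np.arctan2(R[1,1],R[0,1])))
e=np.array(u["pin"])-y*.095-p[:2]; print("move x,y cm",100*e@x,100*e@y)
E
```

```text
tip diff 13.414761904761905
scene diff lever 3.4441904761904762 6.016592592592593
[0.43184581 0.20824582 0.19727802] [-0.45512297 -0.33095791 -0.92889806] 7.9833
turn -0.14884373262981024
move x,y cm -41.94781763256491 15.19546289125474
```

>>> move_arm:
  commands: [0, 0, 0, 0, 0, -0.075, 0, 0, 0, 0, 0, -0.074, -3.8, 1.38, 0, 0, 0, 0, -3.8, 1.38, 0, 0, 0, 0, -3.8, 1.38, 0, 0, 0, 0, -3.8, 1.38, 0, 0, 0, 0, -3.8, 1.38, 0, 0, 0, 0, -3.8, 1.38, 0, 0, 0, 0]

```text
time: 8.65
position: [0.4786, -0.0319, 0.1938]
orientation: [[0.145, 0.989, -0.002], [0.989, -0.145, -0.0], [-0.0, -0.002, -1.0]]
ft_force: [0.5, -0.9, 0.3]
finger_gap: -0.0
```

>>> move_arm:
  commands: [-3.8, 1.38, 0, 0, 0, 0, -3.8, 1.38, 0, 0, 0, 0, -3.8, 1.38, 0, 0, 0, 0, -3.8, 1.38, 0, 0, 0, 0, -3.8, 1.38, 0, 0, 0, 0, 0, 0, 0, 0, 0, 0, 0, 0, 0, 0, 0, 0]

```text
time: 9.23
position: [0.5193, -0.2298, 0.1929]
orientation: [[0.148, 0.989, -0.003], [0.989, -0.148, 0.001], [0.001, -0.003, -1.0]]
ft_force: [0.4, -1.1, 0.1]
finger_gap: 0.0001
```

```bash
python3 - <<'E'
from h import *
import json
U=json.load(open("u.json"))
s=robot.read_state(); p=np.array(s["position"]);R=np.array(s["orientation"]); print(p,s["time"])
u=U["short"]; th=u["th"]; y=np.array([np.cos(th),np.sin(th)]); x=np.array([-y[1],y[0]])
print("turn",-(th-np.arctan2(R[1,1],R[0,1])))
e=np.array(u["pin"])-y*.095-p[:2]; print("move x,y cm",100*e@x,100*e@y)
im=vision.get_image("top"); a=cv2.resize(im["img"][190:320,130:290],(560,455))
cv2.imwrite("pics/t3.png",a[:,:,::-1])
E
```

```text
[ 0.51926445 -0.22984747  0.1928712 ] 9.2333
turn -0.0031950357463461088
move x,y cm 0.12607657426098137 0.17997380376479497
```

View pics/t3.png

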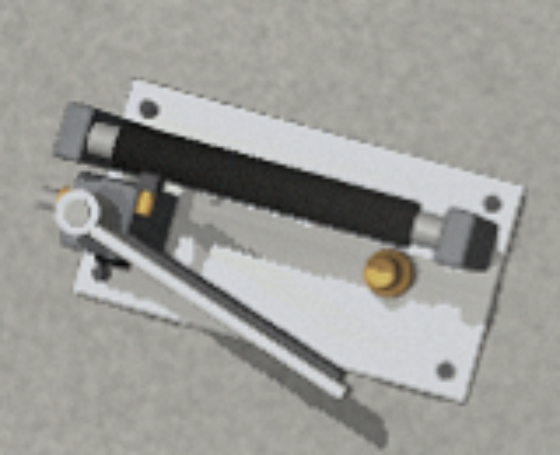

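The long lever is back out at its starting angle and the adapter hasn't moved. Now the short lever.

>>> move_arm:
  commands: [0.1, 0.1, 3, 0, 0, 0, 0, 0, 3.5, 0, 0, 0, 0, 0, 3, 0, 0, 0, 0, 0, 1.3, 0, 0, 0, 0, 0, 0, 0, 0, 0, 0, 0, 0, 0, 0, 0]

```text
time: 9.78
position: [0.5203, -0.2253, 0.0868]
orientation: [[0.143, 0.99, -0.002], [0.99, -0.143, 0.001], [0.001, -0.002, -1.0]]
ft_force: [0.0, -0.6, 0.6]
finger_gap: -0.0003
```

>>> move_arm:
  commands: [0, 1, 0, 0, 0, 0, 0, 1, 0, 0, 0, 0, 0, 1, 0, 0, 0, 0, 0, 1, 0, 0, 0, 0, 0, 0.8, 0, 0, 0, 0, 0, 0.7, 0, 0, 0, 0, 0, 0, 0, 0, 0, 0]

```text
time: 10.37
position: [0.5762, -0.2348, 0.0868]
orientation: [[0.144, 0.99, -0.001], [0.99, -0.144, 0.0], [0.0, -0.001, -1.0]]
ft_force: [-4.2, 0.4, 1.8]
finger_gap: 0.0002
```

>>> move_arm:
  commands: [0, 0.5, 0, 0, 0, 0, 0, 0.5, 0, 0, 0, 0, 0, 0, 0, 0, 0, 0, 0, 0, 0, 0, 0, 0]

```text
time: 10.7
position: [0.5843, -0.2358, 0.0867]
orientation: [[0.144, 0.99, -0.002], [0.99, -0.144, 0.001], [0.001, -0.002, -1.0]]
ft_force: [-5.4, 3.6, 0.0]
finger_gap: 0.0003
```

>>> move_arm:
  commands: [0, 0.5, 0, 0, 0, 0, 0, 0.4, 0, 0, 0, 0, 0, 0.3, 0, 0, 0, 0, 0, 0, 0, 0, 0, 0, 0, 0, 0, 0, 0, 0]

```text
time: 11.12
position: [0.5958, -0.237, 0.0866]
orientation: [[0.144, 0.99, -0.003], [0.99, -0.144, 0.002], [0.002, -0.003, -1.0]]
ft_force: [-5.7, 5.5, 0.4]
finger_gap: -0.0001
```

>>> move_arm:
  commands: [0, 0.2, 0, 0, 0, 0, 0, 0.2, 0, 0, 0, 0, 0, 0, 0, 0, 0, 0, 0, 0, 0, 0, 0, 0]

```text
time: 11.45
position: [0.5996, -0.2372, 0.0865]
orientation: [[0.144, 0.99, -0.003], [0.99, -0.144, 0.003], [0.002, -0.003, -1.0]]
ft_force: [-6.0, 5.3, 0.5]
finger_gap: -0.0001
```

>>> move_arm:
  commands: [0, 0.15, 0, 0, 0, 0, 0, 0, 0, 0, 0, 0, 0, 0, 0, 0, 0, 0]

```text
time: 11.7
position: [0.601, -0.2373, 0.0866]
orientation: [[0.144, 0.99, -0.003], [0.99, -0.144, 0.003], [0.003, -0.004, -1.0]]
ft_force: [-6.8, 6.3, 0.7]
finger_gap: 0.0
```

>>> move_arm:
  commands: [0, 0.15, 0, 0, 0, 0, 0, 0, 0, 0, 0, 0, 0, 0, 0, 0, 0, 0]

```text
time: 11.95
position: [0.6024, -0.2374, 0.0866]
orientation: [[0.144, 0.99, -0.003], [0.99, -0.144, 0.003], [0.003, -0.004, -1.0]]
ft_force: [-7.1, 6.0, 1.1]
finger_gap: -0.0002
```

>>> move_arm:
  commands: [0, 0.15, 0, 0, 0, 0, 0, 0, 0, 0, 0, 0, 0, 0, 0, 0, 0, 0]

```text
time: 12.2
position: [0.6028, -0.2374, 0.0865]
orientation: [[0.144, 0.99, -0.005], [0.99, -0.144, 0.004], [0.003, -0.006, -1.0]]
ft_force: [-10.2, 7.7, 3.5]
finger_gap: 0.0002
```

>>> move_arm:
  commands: [0, 0.15, 0, 0, 0, 0, 0, 0, 0, 0, 0, 0, 0, 0, 0, 0, 0, 0]

```text
time: 12.45
position: [0.6027, -0.2374, 0.0865]
orientation: [[0.144, 0.99, -0.008], [0.99, -0.144, 0.004], [0.003, -0.008, -1.0]]
ft_force: [-15.5, 7.9, 5.5]
finger_gap: 0.0004
```

>>> move_arm:
  commands: [0, 0, 0, 0, 0, 0, 0, 0, 0, 0, 0, 0, 0, 0, 0, 0, 0, 0, 0, 0, 0, 0, 0, 0, 0, 0, 0, 0, 0, 0, 0, 0, 0, 0, 0, 0, 0, 0, 0, 0, 0, 0, 0, 0, 0, 0, 0, 0]

```text
time: 13.12
position: [0.6028, -0.2374, 0.0865]
orientation: [[0.144, 0.99, -0.008], [0.99, -0.144, 0.004], [0.003, -0.008, -1.0]]
ft_force: [-15.3, 8.9, 6.3]
finger_gap: 0.0001
```

>>> move_arm:
  commands: [0, 0, 0, 0, 0, 0, 0, 0, 0, 0, 0, 0, 0, 0, 0, 0, 0, 0, 0, 0, 0, 0, 0, 0, 0, 0, 0, 0, 0, 0, 0, 0, 0, 0, 0, 0]

```text
time: 13.62
position: [0.6027, -0.2374, 0.0864]
orientation: [[0.144, 0.99, -0.008], [0.99, -0.144, 0.004], [0.003, -0.008, -1.0]]
ft_force: [-15.8, 7.7, 5.2]
finger_gap: -0.0001
```

```bash
python3 - <<'E'
from h import *
im=vision.get_image("scene"); 
cv2.imwrite("pics/s4c.png",cv2.resize(im["img"][120:290,100:270],(560,560))[:,:,::-1])
s=robot.read_state(); print(s["position"],s["ft_force"],s["time"])
E
```

```text
[ 0.60276473 -0.23737123  0.08649674] [-16.02295444   7.85460233   5.18261853] 13.6667
```

View pics/s4c.png

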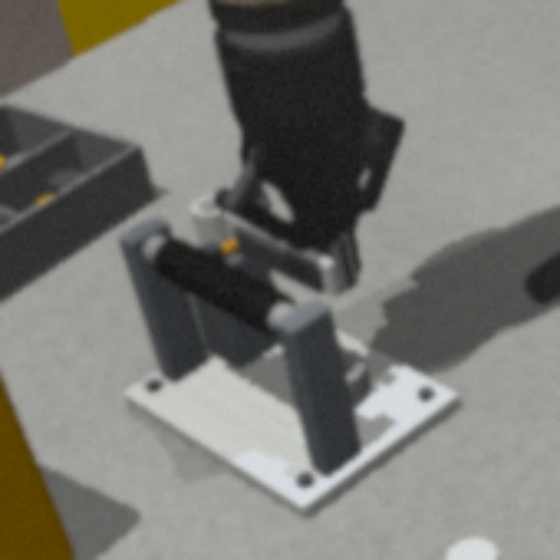

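The short lever is parallel to its bar and firm against the stop, pressed from the front only. I'll release it and retreat.

>>> move_arm:
  commands: [0, -0.5, 0, 0, 0, 0, 0, -1, 0, 0, 0, 0, 0, -1, 0, 0, 0, 0, 0, -1, 0, 0, 0, 0, 0, -1, 0, 0, 0, 0, 0, -1.5, 0, 0, 0, 0, 0, -1.5, 0, 0, 0, 0, 0, -1.5, 0, 0, 0, 0]

```text
time: 14.33
position: [0.518, -0.2263, 0.0877]
orientation: [[0.144, 0.99, 0.002], [0.99, -0.144, 0.0], [0.0, 0.002, -1.0]]
ft_force: [0.8, -0.1, -0.2]
finger_gap: -0.0002
```

>>> move_arm:
  commands: [0, 0, 0, 0, 0, 0, 0, 0, -3, 0, 0, 0, 0, -2, -4, 0, 0, 0, 0, -3, -3, 0, 0, 0, 0, -4, 0, 0, 0, 0, 0, -4, 0, 0, 0, 0, 0, 0, 0, 0, 0, 0, 0, 0, 0, 0, 0, 0]

```text
time: 15.0
position: [0.3908, -0.2078, 0.1851]
orientation: [[0.145, 0.989, 0.003], [0.989, -0.145, -0.001], [-0.0, 0.003, -1.0]]
ft_force: [0.9, -0.3, 0.7]
finger_gap: 0.0005
```

```bash
python3 - <<'E'
from h import *
im=vision.get_image("top"); save("t5",im)
s=robot.read_state(); print(s["position"],s["ft_force"],s["dq"],s["time"])
E
```

```text
[ 0.39198767 -0.20818833  0.18489998] [0.24777143 0.32780365 0.45894059] [ 0.00990301  0.03710426  0.02732444 -0.00429619 -0.0031736  -0.0002089 ] 15.05
```

View pics/t5.png

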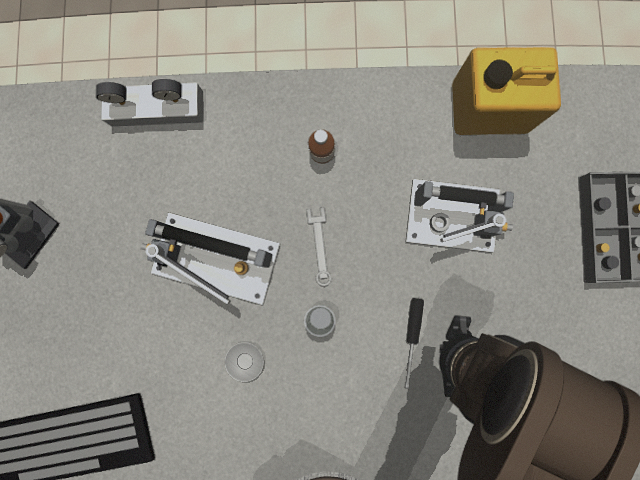

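Both levers are out, at tips (228,300) and (443,240) as at the start. All the loose things are where they were, and the arm is clear. I'll hand in.

```bash
python3 -c "
from h import *
print(robot.finish_job())"
```

```text
the job is handed in; nothing more can be done
None
```

I pressed the long lever and then the short one against their stops with the backs of the shut fingers, and handed the job in; it reports no verdict.

- **Presses:** I held each lever for over a second. The long one took about 16 N. The short one took about 16 N in the pressing direction, plus about 8 N sideways, probably friction, so about 18 N in all. That is somewhat over the 15 N you suggested but well under the 45 N limit. In both cases the arm stopped advancing as the force rose, and the picture showed the lever parallel to its bar.
- **Release:** I backed off after each press, and the force fell to under 1 N. The top view showed the long lever fully out before I moved to the short one.
- **Last check:** The final top view showed both levers out and every loose thing where it started, judged by eye. The arm was clear, with the tool at 0.185 m height, and about 15 s of the 64 s had been used.
- **Disagreement:** An automatic before/after picture comparison at the long lever's tip gave a raised difference (13 grey levels). I didn't trace the cause; it was taken while the arm was still close by, and the clear view afterwards showed the lever out.

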